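# Check the manual override of the white solenoid valve

## Robot

A 6-joint arm with a two-finger parallel gripper is mounted at the origin on a cart in front of the work surface, level with it; the furniture and walls round the work are solid. World frame = base frame: x ahead of the robot, y to its left, z up, the work surface at z = 0. Lengths are in m, angles in rad, forces in N, time in s.
With the tool pointing down it reaches from about 0.3 to 0.825 m from the base axis. Payload 5.4 kg.
Tool frame: the origin (TCP) lies between the finger pads, 19 mm behind the fingertips; this is the grasp point; z points along the fingers, y is the line along which they close (so a half turn about z gives the same grasp; the last joint's range is limited). The gripper opens to 92 mm and grips with 3 to 60 N. Pads are 20 mm wide; open, the fingers measure 128 mm over their backs; the gripper's body (75 mm by 189 mm) begins 69 mm behind the grasp point.
Start: joints at [-1.403, 0.158, 1.597, -0, 1.386, -0.21], TCP at [0.212, -0.534, 0.233] pointing down, gripper open.
Joint ranges: [-2.91, 2.91], [-0.94, 2.29], [0.18, 2.7], [-1.29, 4.43], [0.17, 2.64], [-3, 3]. Speed limits (rad/s): [2.57, 2.57, 3.14, 3.14, 3.14, 3.14].

## Interface

Orientations are given as a rotation vector (axis times angle).
In Python, from workcell import bot gives the robot as it stands. Calls block until the motion is done:
- bot.goto(position, orientation): joint-space move of the TCP to a pose.
- bot.line_to(position, rot=None, max_speed=0.15): straight line of the TCP; rot=None keeps the orientation; max_speed is the mean speed in m/s.
- bot.set_joints(angles): joint-space move.
- bot.set_gripper(opening, newtons=None): opening from 0.0 (shut) to 1.0 (fully open); newtons is the grip in N (None keeps the last); returns when the fingers have stopped.
- bot.hold(seconds).
- bot.inverse_kinematics(position, orientation): joint angles nearest the present ones, or None.
- bot.read_camera(name): name is "scene" or "top" or "wrist"; returns a dict with "pixels" (400x640x3 uint8, blue, green, red), "fx", "fy", "cx", "cy" (pixels), "R" (3x3) and "t" (3): a world point X has camera coordinates R X + t. Camera axes: x right, y down, z forward; pixel columns grow to the right and rows downward; lengths in m; the calibration is good to about 2 mm. The wrist camera is an equidistant fisheye: a pixel r from the principal point sees the ray r / f radians off the axis. A picture is of the moment at which its call begins. There is no depth.
A pose or a line that the arm cannot do raises bot.MotionError and nothing moves.
- bot.job_done(): hands the job in; it is judged then, once.
Readings, each from a call of its own:
- bot.current_clock(): time.
- bot.current_joints(): joint angles.
- bot.current_joint_vel(): joint speeds.
- bot.current_effort(): joint torques, N m.
- bot.current_ee_pos(): TCP position.
- bot.current_tool_rot(): TCP orientation.
- bot.current_contact_force(): force on the tool from outside, world axes, zero at the start.
- bot.current_ft_torque(): the same for the moment, N m.
- bot.current_opening(): opening from 0.0 (shut) to 1.0 (fully open).
- bot.current_grip_force(): force on a finger pad.
Only numpy, scipy, OpenCV 4.12 (cv2) and the standard library are available. Lean on these libraries where they do the work, as an engineer would, in place of code of your own. Each camera call takes 0.05 s, during which the arm holds its last target. There are 200 camera calls.

## Task

Check the manual override of the white-bodied solenoid valve: with the closed fingertips, gently press the yellow cap on top of its coil all the way down, keep it down for about two seconds, then let it spring back and draw the hand well clear (10 cm or more). Do not grip, lift or shove the valve, and do not touch the two blue-coil valves or anything else on the cart.

Things in the scene. Friction and masses are not known exactly. Their poses are not given: they have to be found in the camera images.
- valve_white: the solenoid valve with the WHITE (light) body and black coil, 46x110x109 mm without its cap, about 0.6 kg, the only white one; stands loose on the cart top. Origin at the centre of its underside, z up, y along its length; coil and override cap stand towards its +y end, a small grey connector towards -y.
- cap_white_top (a point): centre of the flat top of that valve's yellow override cap, 136 mm above the cart top when released, at x 3, y 30 mm of the valve. The cap is a round plastic disc 26 mm across and 9 mm thick on an 18 mm stem over an aluminium collar on top of the coil; nothing stands above it. Moves down with the cap.
- cap_white (a joint): travel of that cap: 0 released, 0.008 m fully down, straight down into the collar; spring force about 2 N at first, 6 N fully down (then rigid); it springs back by itself
- valve_blue_a: a solenoid valve with black body and BLUE coil, 48x116x114 mm without its cap; stands loose on the cart top. Origin at the centre of its underside, z up, y along its length; coil and override cap stand towards its +y end, a small grey connector towards -y.
- cap_blue_a_top (a point): centre of the flat top of that valve's yellow override cap, 141 mm above the cart top when released, at x 3, y 32 mm of the valve. The cap is a round plastic disc 26 mm across and 9 mm thick on an 18 mm stem over an aluminium collar on top of the coil; nothing stands above it. Moves down with the cap.
- cap_blue_a (a joint): travel of that cap: 0 released, 0.008 m fully down, straight down into the collar; spring force about 2 N at first, 6 N fully down (then rigid); it springs back by itself
- valve_blue_b: the other solenoid valve with black body and BLUE coil, 50x119x118 mm without its cap; stands loose on the cart top. Origin at the centre of its underside, z up, y along its length; coil and override cap stand towards its +y end, a small grey connector towards -y.
- cap_blue_b_top (a point): centre of the flat top of that valve's yellow override cap, 144 mm above the cart top when released, at x 3, y 32 mm of the valve. The cap is a round plastic disc 26 mm across and 9 mm thick on an 18 mm stem over an aluminium collar on top of the coil; nothing stands above it. Moves down with the cap.
- cap_blue_b (a joint): travel of that cap: 0 released, 0.008 m fully down, straight down into the collar; spring force about 2 N at first, 6 N fully down (then rigid); it springs back by itself
- gauge: round black dial gauge with brass stub lying face up, 88x63x24 mm; loose bystander to be left alone, origin at the centre of its underside
- gate_valve: bronze gate valve with red handwheel, 78x90x129 mm; bystander to be left alone, origin at the centre of its underside
- red_ball_valve: small brass ball valve with red lever, 50x130x72 mm; bystander to be left alone, origin at the centre of its underside
- tee: brass pipe tee, 56x66x45 mm; bystander to be left alone, origin at the centre of its underside
- union: brass pipe union, 54x54x48 mm; loose bystander to be left alone, origin at the centre of its underside
- tape: blue and white roll of seal tape lying flat, 61x61x14 mm; bystander to be left alone, origin at the centre of its underside

How it is judged:
On the way:
1. the white valve's cap is held down (more than 5.5 of its 8 mm) by the robot for 1.2 s (value of joint cap_white above 0.0055 m and contact force between the fingers and valve_white above 1 N), for 1.2 s.
At the end, for the whole second after the job is handed in: All three caps are released (under 1.5 mm of travel), the white valve stands upright at rest within 20 mm of where it was, everything else is within 10 mm of where it was, and the hand (TCP) is more than 70 mm from the white valve's cap (value of joint each of cap_white, cap_blue_a, cap_blue_b below 0.0015 m and distance of valve_white from where it was at the start of the episode below 0.02 m and angle between valve_white's own z axis and vertical below 0.1 rad and linear speed of valve_white below 0.02 m/s and distance between the grasp point and cap_white_top above 0.07 m and distance of each of valve_blue_a, valve_blue_b, gauge, gate_valve, red_ball_valve, tee, union, tape from where it was at the start of the episode below 0.01 m); the robot touches nothing.
It fails at once if the cap, coil or body of a blue-coil valve is touched (contact force between any of the arm, the fingers and valve_blue_a above 1 N or contact force between any of the arm, the fingers and valve_blue_b above 1 N or value of joint any of cap_blue_a, cap_blue_b above 0.002 m).
It fails at once if another thing on the cart is touched or shifted (more than 1 to 2 N, or 10 mm) (contact force between any of the arm, the fingers and gauge above 1 N or contact force between any of the arm, the fingers and gate_valve above 1 N or contact force between any of the arm, the fingers and red_ball_valve above 1 N or contact force between any of the arm, the fingers and tee above 1 N or contact force between any of the arm, the fingers and union above 1 N or contact force between any of the arm, the fingers and tape above 1 N or (contact force between the arm and anything else above 2 N and contact force between each of the fingers, the arm and valve_white below 0.1 N) or (contact force between the fingers and anything else above 2 N and contact force between each of the fingers, the arm and valve_white below 0.1 N) or distance of any of valve_blue_a, valve_blue_b, gauge, gate_valve, red_ball_valve, tee, union, tape from where it was at the start of the episode above 0.01 m).
It fails at once if the white valve is lifted (8 mm), shoved (20 mm) or tipped (0.2 rad) (height (world z) of valve_white above 0.008 m or distance of valve_white from where it was at the start of the episode above 0.02 m or angle between valve_white's own z axis and vertical above 0.2 rad).
It fails at once if the white valve is pressed roughly (over 40 N) (contact force between any of the arm, the fingers and valve_white above 40 N).
It also fails if it takes over 35 s, if anything falls off the work surface, if the arm or the gripper's body presses on something with over 40 N, if the wrist force passes 120 N, or if a joint passes its speed limit or range.

## Working session

There is one attempt and no reset: what is moved stays moved. The work goes in short steps, each a Python script; the robot and the scene stay as the last script left them, time stands still between calls to the robot, and variables do not carry over. Pictures are saved under pics/ and viewed, at most 10 in all, crops included, and the job is handed in when it is done.

```bash
mkdir -p pics; python3 - <<'E'
from workcell import bot
import cv2,pickle
d={}
for n in("scene","top","wrist"):
    c=bot.read_camera(n);d[n]=c;cv2.imwrite(f"pics/{n}0.png",c["pixels"])
    print(n,c["fx"],c["cx"],c["cy"],c["R"],c["t"])
pickle.dump(d,open("cams.pkl","wb"))
print(bot.current_tool_rot(),bot.current_clock())
E
```

```text
scene 367.70351943854433 320.88827961456866 194.48708683967067 [[-0.83889926 -0.54398412  0.01814689]
 [-0.42770385  0.6382254  -0.64010762]
 [ 0.33662657 -0.5447473  -0.76807091]] [0.42248179 0.31673049 0.91780952]
top 363.58069989154643 317.58991547861456 199.3197144839321 [[-0.00289338 -0.99998629 -0.00436435]
 [-0.99730558  0.00320549 -0.07328914]
 [ 0.07330212  0.00414053 -0.99730119]] [-0.02855113  0.54424329  0.96554564]
wrist 309.70691628693146 325.04226735400175 202.78815212421978 [[ 0.36849432 -0.92962838 -0.00173412]
 [-0.90056219 -0.35743439  0.24744374]
 [-0.23065056 -0.08961993 -0.96890071]] [-0.57380728 -0.02832636  0.39057098]
[-3.08429211e+00 -5.89597112e-01 -5.06721332e-05] 0.15
```

View pics/scene0.png

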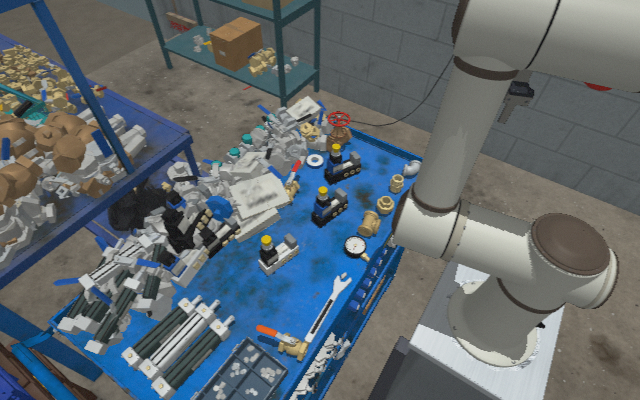

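View pics/top0.png

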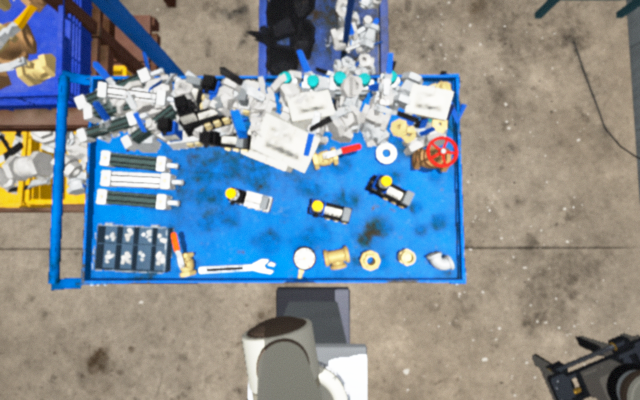

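The scene view shows the white valve with its cap near (266,240). In the top view the cap is near (232,194), with the connector towards (265,202). Next I'll segment the yellow caps and triangulate.

```bash
python3 - <<'E'
import cv2,pickle,numpy as np
d=pickle.load(open("cams.pkl","rb"))
def K(c): return np.array([[c["fx"],0,c["cx"]],[0,c["fy"],c["cy"]],[0,0,1]])
def at(c,uv,z):
    r=c["R"].T@np.linalg.inv(K(c))@[*uv,1]; o=-c["R"].T@c["t"]
    return o+r*(z-o[2])/r[2]
tiles=[]
for n,(u,v) in(("scene",(266,240)),("top",(232,194))):
    c=d[n];p=c["pixels"];h=cv2.cvtColor(p,cv2.COLOR_BGR2HSV)
    m=cv2.inRange(h,(20,150,90),(35,255,255))
    k,l,s,ce=cv2.connectedComponentsWithStats(m)
    for i in range(1,k):
        if s[i,4]>15 and abs(ce[i]-[u,v]).max()<25:
            mid=s[i,:2]+(s[i,2:4]-1)/2
            print(n,s[i],ce[i],mid,"z.136:",at(c,ce[i],.136),"z.131",at(c,ce[i],.131))
    t=cv2.resize(p[v-25:v+25,u-25:u+55],None,fx=8,fy=8,interpolation=cv2.INTER_NEAREST)[:290]if 0 else cv2.resize(p[v-20:v+30,u-25:u+50],None,fx=5.5,fy=5.5,interpolation=cv2.INTER_CUBIC)
    tiles.append(t)
cv2.imwrite("pics/crop.png",np.vstack(tiles))
# blue caps & others at height, top view
c=d["top"]
for nm,uv,z in(("bluea?",(317,206),.142),("blueb?",(385,182),.142),("conn",(268,203),.05)):print(nm,at(c,uv,z))
E
```

```text
scene [261 235  10  11  79] [265.88607595 239.86075949] [265.5 240. ] z.136: [0.54895334 0.18184534 0.136     ] z.131 [0.55136183 0.17958226 0.131     ]
top [226 188  10  11  76] [230.43421053 192.92105263] [230.5 193. ] z.136: [0.55166349 0.17807437 0.136     ] z.131 [0.55212354 0.17929952 0.131     ]
bluea? [ 0.5193059  -0.02927541  0.142     ]
blueb? [ 0.57599773 -0.19128287  0.142     ]
conn [0.53266625 0.09996537 0.05      ]
```

View pics/crop.png

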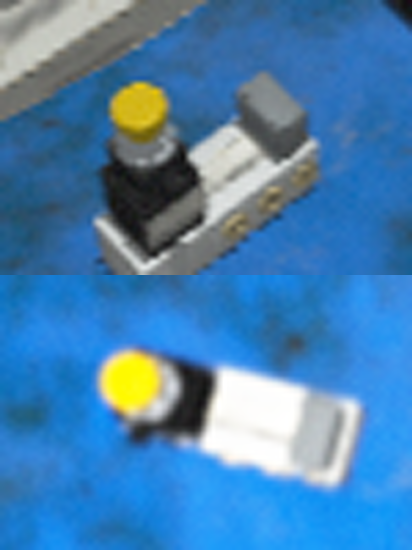

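The two rays meet at (0.551, 0.179) at about 0.132 m height, which agrees with the stated cap height. In the crop nothing stands above the cap. Next I'll move to hover above it and check with all the cameras.

```bash
python3 - <<'E'
from workcell import bot
import numpy as np,cv2
bot.set_gripper(0.0,10)
p=bot.current_ee_pos(); bot.line_to([p[0],p[1],.29])
q0=bot.current_joints()
best=None
for a in([np.pi,0,0],[0,np.pi,0]):
    q=bot.inverse_kinematics([.551,.179,.24],a)
    if q is not None:
        print(a,np.round(q,2)); s=abs(np.array(q)-q0).max()
        if best is None or s<best[0]: best=(s,a)
bot.goto([.551,.179,.24],best[1])
print(bot.current_ee_pos(),bot.current_tool_rot(),bot.current_opening(),bot.current_contact_force(),bot.current_clock())
bot.line_to([.551,.179,.175])
print(bot.current_ee_pos(),bot.current_contact_force(),bot.current_clock())
w=bot.read_camera("wrist")["pixels"]; s=bot.read_camera("scene")["pixels"]
t=cv2.resize(s[180:300,180:372],(640,400),interpolation=cv2.INTER_CUBIC)
cv2.imwrite("pics/h.png",cv2.resize(np.vstack([w,t]),(480,600)))
E
```

```text
[3.141592653589793, 0, 0] [ 0.11  0.16  1.58 -0.    1.4   1.68]
[0, 3.141592653589793, 0] [ 0.11  0.16  1.58 -0.    1.4  -1.47]
[0.55129571 0.17826538 0.24004664] [ 2.01553399e-03  3.14144166e+00 -2.75986239e-04] 0.0038280430492319104 [ 0.16281382 -0.58580252 -0.67293452] 4.8083
[0.5514153  0.17884794 0.17559281] [-0.10030892  0.31783785 -0.32367749] 5.3917
```

View pics/h.png

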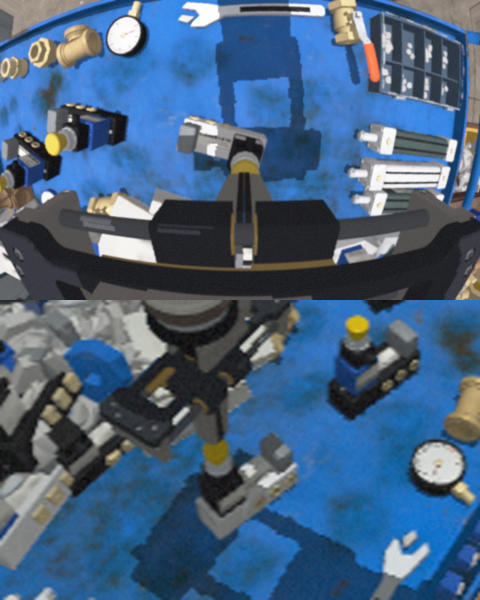

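The closed fingertips sit directly over the white valve's cap in both views: wrist composite about (243,165), scene about (215,450). The hand is clear of everything else, so I'll press under force watch.

```bash
python3 - <<'E'
from workcell import bot
import numpy as np
f0=np.mean([bot.current_contact_force() for _ in range(3)],0)
x,y=.551,.179
bot.line_to([x,y,.159],max_speed=.03)
z=.159;log=[]
while z>.1425:
    z-=.001; bot.line_to([x,y,z],max_speed=.015); bot.hold(.05)
    f=bot.current_contact_force()-f0; log.append((round(z,4),round(bot.current_ee_pos()[2],4),*np.round(f,1)))
    if f[2]>9: break
print(*log,sep="\n")
for _ in range(4):
    bot.hold(.55); print(bot.current_ee_pos(),np.round(bot.current_contact_force()-f0,1))
bot.line_to([x,y,.175],max_speed=.03)
bot.line_to([x,y,.30],max_speed=.1)
bot.hold(.5)
print(bot.current_ee_pos(),bot.current_contact_force(),bot.current_clock())
import cv2
s=bot.read_camera("scene")["pixels"]
cv2.imwrite("pics/e.png",cv2.resize(s[180:300,180:372],(640,400),interpolation=cv2.INTER_CUBIC))
m=cv2.inRange(cv2.cvtColor(s,cv2.COLOR_BGR2HSV),(20,150,90),(35,255,255))
k,l,st,ce=cv2.connectedComponentsWithStats(m)
print([(st[i,4],ce[i]) for i in range(1,k) if abs(ce[i]-[266,240]).max()<25 and st[i,4]>15])
E
```

```text
(0.158, np.float64(0.1581), np.float64(-0.3), np.float64(0.1), np.float64(0.5))
(0.157, np.float64(0.157), np.float64(-0.5), np.float64(0.7), np.float64(-0.9))
(0.156, np.float64(0.156), np.float64(-0.8), np.float64(0.5), np.float64(-0.4))
(0.155, np.float64(0.1551), np.float64(0.7), np.float64(0.8), np.float64(-0.3))
(0.154, np.float64(0.1542), np.float64(-1.5), np.float64(-0.4), np.float64(1.5))
(0.153, np.float64(0.1531), np.float64(0.7), np.float64(1.1), np.float64(3.2))
(0.152, np.float64(0.1521), np.float64(-0.3), np.float64(1.5), np.float64(2.7))
(0.151, np.float64(0.1511), np.float64(0.4), np.float64(0.4), np.float64(4.5))
(0.15, np.float64(0.1501), np.float64(-0.5), np.float64(-0.2), np.float64(3.5))
(0.149, np.float64(0.1491), np.float64(0.5), np.float64(0.8), np.float64(4.2))
(0.148, np.float64(0.1482), np.float64(-0.6), np.float64(0.2), np.float64(4.5))
(0.147, np.float64(0.1473), np.float64(-0.2), np.float64(0.4), np.float64(4.9))
(0.146, np.float64(0.147), np.float64(-2.9), np.float64(-0.6), np.float64(9.6))
[0.5512429  0.17899934 0.14701661] [-2.  -0.5  9.1]
[0.55124902 0.17901222 0.14702368] [-2.   0.5  9.9]
[0.55124372 0.17902622 0.14702258] [-2.   0.6  8.7]
[0.55123541 0.17902567 0.14703007] [-1.9  0.5  9.4]
[0.55100298 0.17898693 0.29998262] [-0.42908224 -0.06493534 -0.72683543] 15.2917
[(np.int32(74), array([266.04054054, 240.08108108]))]
```

View pics/e.png

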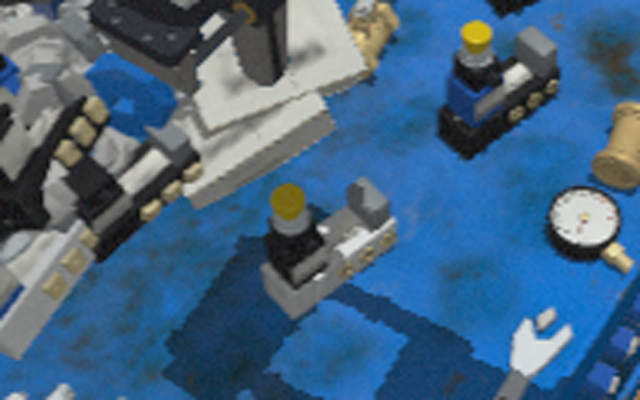

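The cap is back up and its pixel is unchanged (266,240). The valve hasn't moved, and the hand is about 145 mm clear.

```bash
python3 -c "
from workcell import bot
print(bot.job_done())"
```

```text
the job is handed in; nothing more can be done
None
```

I pressed the white valve's cap to its stop with about 9–10 N and held it for about 2.2 s; it sprang back, the valve stayed put, I drew the hand about 145 mm clear, and the job is handed in (no verdict was returned).

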